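# Balance a sampler arm on its service rest

## Task

Lay the analyser's lopsided sampler arm across the two forks of the service rest, its beam down in both forks, so that it stays there level by itself when let go. How heavy each end housing is cannot be seen, so its balance point has to be found by trial. First lift the arm clear of the bench and hold it level for a moment, never let it tip over, and leave the bottle, jar, tube rack and screwdriver where they are.

Things in the scene. Friction and masses are not known exactly. Their poses are not given: they have to be found in the camera images.
- sampler_arm: Loose, lopsided, 0.33 to 0.85 kg: aluminium beam 272 mm long, 14 wide, 26 high, bridging two end housings that stand on the bench. Origin: under the beam's middle, level with the housings' undersides; x along the beam to the drive housing, z up. Beam underside at z = 24 mm, top 50 mm; gap below. Grip it from above across the 14 mm, anywhere between the housings. May be laid either way round.
- beam_mid (a point): Middle of the sampler arm's beam, 37 mm above the arm's origin; axes as the arm's. The housings may be nearly empty or full, so the balance point differs each time: it lies on the beam's line anywhere from x = -40 mm (towards the pump housing) to x = +94 mm (towards the drive housing) from this point.
- drive_end (a point): Underside centre of the drive housing (white, slotted, the larger): 160 mm from the arm's origin along its +x; 56 mm long, 54 wide, 70 high. Axes as the arm's.
- pump_end (a point): Underside centre of the pump housing (grey, the smaller): 157 mm from the arm's origin along its -x; 46 mm long, 42 wide, 52 high with a 6 mm cap, and a thin nozzle that stands out 22 mm from its end. Axes as the arm's.
- rest: Service rest, fixed (place and yaw vary): dark steel base 90 x 75 x 10 mm with two steel forks at x = -25 and +25 mm, each 7 mm thick in x, 46 wide in y, 40 mm free between them for fingers. Origin: centre of underside; x is the way the beam is to lie. Each fork has a slot open at the top, 24 mm wide in y, cheeks 110 mm high, flared lips to 123 mm, a black roller as its bottom.
- rest_seat (a point): Midway between the two rollers, level with their tops, 95 mm above the bench: the beam's underside comes to lie here. Axes as the rest's. The beam rests on the rollers only (24 mm either side of here along x): it stays level by itself only if its balance point is between them, else the heavy end sinks.
- reagent_bottle: Bystander: white bottle with a paper label, 72 mm across, 150 mm high. Origin: centre of the underside.
- sample_jar: Bystander: amber glass jar with white cap, 60 mm across, 50 mm high. Origin: centre of the underside.
- tube_rack: Bystander: grey rack with capped sample tubes, 70 x 200 mm, 82 mm high. Origin: centre of the underside.
- screwdriver: Bystander: screwdriver lying on the bench. Its origin lies under the middle of its length.
Not all that is in view belongs to the job. Leave any orange, red or yellow look-alike of the rest alone.

How it is judged:
By the outcome, as a careful person would: the job done as asked, in the order asked, and still so for the second after the job is handed in, with the robot touching nothing.
It also fails if it takes over 54 s, if anything falls off the work surface, if the arm or the gripper's body presses on something with over 40 N, if the wrist force passes 120 N, or if a joint passes its speed limit or range.

## Robot

A 6-joint arm with a two-finger parallel gripper is mounted at the origin on the work surface. World frame = base frame: x ahead of the robot, y to its left, z up, the work surface at z = 0. Lengths are in mm, angles in rad, forces in N, time in s.
With the tool pointing down it reaches from about 300 to 750 mm from the base axis. Payload 8.5 kg.
Tool frame: the origin (TCP) lies on the front face of the gripper's body, between the roots of the fingers; the fingertips stand r.tip_extent ahead of it and the grasp point (between the pads) lies 54 mm ahead of it (r.tip_extent is the distance from the TCP to the fingertips, in mm); z points along the fingers, y is the line along which they close (so a half turn about z gives the same grasp; the last joint's range is limited). The gripper opens to 85 mm and grips with 20 to 120 N. Pads are 22 mm wide; open, the fingers measure 114 mm over their backs; the gripper's body (76 mm by 85 mm) begins 54 mm behind the grasp point. The pads swing forward as they close: fully open they stand 13 mm farther back than shut.
Start: joints at [-1.431, 0.381, 1.297, -0, 1.464, -0.215], TCP at [191.065, -515.728, 303.922] pointing down, gripper open.
Joint ranges: [-3.11, 3.11], [-0.89, 2.33], [0.22, 2.48], [-1.42, 4.56], [0.17, 2.85], [-2.88, 2.88]. Speed limits (rad/s): [2.39, 2.39, 3.14, 3.14, 3.14, 3.14].

## Interface

Orientations are given as a unit quaternion [w, x, y, z].
In Python, from rig import r gives the robot as it stands. The module is installed in compiled form; this text tells all that it offers.
- The arm moves only by the tool drive_tool, never from a script. Its argument "deltas" is a list of rows, each an object with "hand": the opening, from 0 (shut) to 1 (fully open); "linear": the shift along the tool's x, y, z in mm, a list of three; "turn": the turn about the tool's z in degrees. In form: [{"hand": hand, "linear": [tx, ty, tz], "turn": turn}, ...]. A call has 1 to 20 rows; each row is the pose to reach, as a shift and turn from the pose commanded when the call began, along the tool's axes at that moment; what a row does not reach only later rows make up. A row lasts 1/10 s, in which the tool goes at most 50 mm and 8.59 degrees, less where a joint would pass 70% of its speed; a pose out of reach is approached as far as the arm can. A call with a gripper value outside its range is refused whole. The fingers move at their own pace and stop on an object; "newtons" is the grip in N (left out, the last holds). Time passes only in rows, so rows that repeat a pose let the fingers close. It gives the time, the measured TCP pose, the force, the opening and the grip force at its end, in the units of the state.
- r.observe(): the state, without advancing time (a new reading comes with each control period).
- r.get_image(name): name is "scene" or "top" or "wrist"; returns (picture, depth): 400x640x3 uint8, red, green, blue; 400x640 float32, mm along the optical axis (not along the pixel's ray), 0 where there is no reading.
- r.calibration(name): a dict with "fx", "fy", "cx", "cy" (pixels), "k1" (the pictures are not rectified: a ray, as slopes to the right and down, at radius r is drawn at 1 + k1 r^2 times it, then the intrinsics apply), "R" (3x3) and "t" (3): a world point X has camera coordinates R X + t. Camera axes: x right, y down, z forward; pixel columns grow to the right and rows downward; lengths in mm; the calibration is good to about 2 mm. A picture is of the moment at which its call begins: read the wrist's pose just before it. calibration takes no time and is no camera call; for the wrist camera it gives the pose at the moment of the call.
- r.close_job(): hands the job in; it is judged then, once.
Trained networks look in the newest picture that a camera, given by its name, has taken for a name from the list of things; names that differ only in an ending like _2 or _b are one class to them, and where a whole thing is asked for, a point or a joint stands for the part that bears it (a point fixed in the world has none). Each returns a list of dicts, best first, with "confidence" (0 to 1); they miss things now and then, are a little off and sometimes report something else, mostly with a low value. They report only what shows in the picture. A call takes as long as a camera call. They do not tell look-alikes from the thing itself.
- r.regions_of(label, camera): "pixels" (400x640 bool, what is visible of it) and "centre" ([row, column] in pixels, amid what is visible of it).
- r.spot_point(label, camera): "centre" ([row, column] in pixels: a listed point, or the origin of a listed thing).
The state is a dict: "clock": time; "q": joint angles; "joint_velocities": joint speeds; "tau": joint torques, N m; "ee_pos": TCP position; "tool_rot": TCP orientation; "wrist_force": force on the tool from outside, world axes, zero at the start; "torque": the same for the moment, N m; "width": finger opening in mm; "finger_force": force on a finger pad.
Only numpy, scipy, OpenCV 4.12 (cv2) and the standard library are available. Lean on these libraries where they do the work, as an engineer would, in place of code of your own. Each camera call takes 0.05 s, during which the arm holds its last target. There are 200 camera calls.

## Working session

There is one attempt and no reset: what is moved stays moved. The work goes in short steps, Python scripts to look and compute and a tool call to move; the robot and the scene stay as the last step left them, time stands still between calls to the robot, and variables do not carry over. Pictures are saved under pics/ and viewed, at most 10 in all, crops included, and the job is handed in when it is done.

Besides the shell and the picture viewer there is one more tool, called as name(argument=value, ...), one argument or row to a line, values as JSON. drive_tool: Moves the arm, as the interface text tells. Its arguments: {"type":"object","properties":{"deltas":{"type":"array"},"newtons":{"type":"number"}},"required":["deltas"]}

```bash
mkdir -p pics; cat > h.py <<'E'
import numpy as np, cv2
from rig import r
def world(c,row,col,z=None,depth=None):
    f=np.array([[c['fx'],0,c['cx']],[0,c['fy'],c['cy']],[0,0,1]],float)
    n=cv2.undistortPoints(np.array([[[col,row]]],float),f,np.array([c['k1'],0,0,0.]))[0,0]
    d=np.array([n[0],n[1],1.]);R=np.array(c['R']);t=np.array(c['t'])
    o=-R.T@t;v=R.T@d
    return o+v*(depth if depth is not None else (z-o[2])/v[2])
def cloud(c,D):
    f=np.array([[c['fx'],0,c['cx']],[0,c['fy'],c['cy']],[0,0,1]],float)
    v,u=np.mgrid[:400,:640]
    n=cv2.undistortPoints(np.stack([u,v],-1).reshape(-1,1,2).astype(float),f,np.array([c['k1'],0,0,0.])).reshape(400,640,2)
    P=np.dstack([n*D[...,None],D])
    return (P-np.array(c['t']))@np.array(c['R'])
E
python3 - <<'E'
from h import *
print(r.tip_extent, r.observe())
for n in ["scene","top"]:
    im,D=r.get_image(n); c=r.calibration(n)
    cv2.imwrite(f"pics/{n}0.png",im[...,::-1]); np.savez(f"{n}0.npz",im=im,D=D)
    for l in ["sampler_arm","drive_end","pump_end","beam_mid","rest_seat","rest","reagent_bottle","sample_jar","tube_rack","screwdriver"]:
        for d in r.spot_point(l,n)[:3]:
            z={"beam_mid":37,"rest_seat":95}.get(l,0)
            print(n,l,np.round(d['centre']),round(d['confidence'],2),np.round(world(c,*d['centre'],z=z)))
E
```

```text
72.6 {'clock': 0.0, 'q': array([-1.43128898e+00,  3.81189378e-01,  1.29830327e+00, -8.91815321e-06,
        1.46360659e+00, -2.15269819e-01]), 'joint_velocities': array([ 0.00030985,  0.00039956, -0.00044595,  0.0002258 , -0.0008198 ,
       -0.0004386 ]), 'tau': array([ 3.26969885e-04, -4.48464096e+01, -2.31278658e+01, -1.78209029e-04,
        4.69346938e-03, -6.35671142e-06]), 'ee_pos': array([ 191.04228094, -515.53512498,  303.30092414]), 'tool_rot': array([-7.52918463e-04,  9.84307495e-01,  1.76460162e-01,  2.40988266e-05]), 'wrist_force': array([0.40524155, 0.04622783, 0.04442062]), 'torque': array([-0.01693101,  0.02855504, -0.01958708]), 'finger_force': 0.0, 'width': 85.46538726275865}
scene drive_end [132. 332.] 0.79 [416. 263.   0.]
scene pump_end [211. 289.] 0.69 [485. -65.   0.]
scene beam_mid [162. 314.] 0.79 [457. 102.  37.]
scene rest_seat [182. 247.] 0.93 [ 370. -101.   95.]
scene rest_seat [245. 238.] 0.92 [ 480. -269.   95.]
scene rest_seat [217. 330.] 0.91 [627. -65.  95.]
scene rest [238. 326.] 0.82 [625. -78.   0.]
scene rest [261. 242.] 0.74 [ 477. -270.    0.]
s
[... 324 characters left out ...]
[245. 283.] 0.8 [449.  98.   0.]
top drive_end [258. 232.] 0.85 [411. 267.   0.]
top pump_end [234. 329.] 0.68 [479. -54.   0.]
top pump_end [256. 234.] 0.3 [415. 261.   0.]
top beam_mid [245. 280.] 0.9 [449. 105.  37.]
top rest_seat [186. 333.] 0.82 [628. -68.  95.]
top rest_seat [271. 346.] 0.77 [ 361. -100.   95.]
top rest_seat [174. 224.] 0.75 [672. 270.  95.]
top rest [181. 229.] 0.85 [667. 276.   0.]
top rest [195. 328.] 0.78 [611. -55.   0.]
top rest [155. 378.] 0.77 [ 740. -230.    0.]
top reagent_bottle [239. 174.] 0.86 [477. 463.   0.]
top sample_jar [146. 326.] 0.62 [779. -54.   0.]
top tube_rack [219. 442.] 0.72 [ 517. -433.    0.]
top screwdriver [147. 275.] 0.5 [777. 118.   0.]
```

View pics/top0.png

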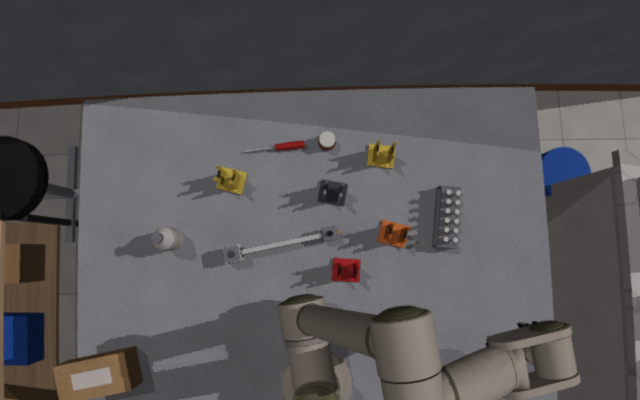

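View pics/scene0.png

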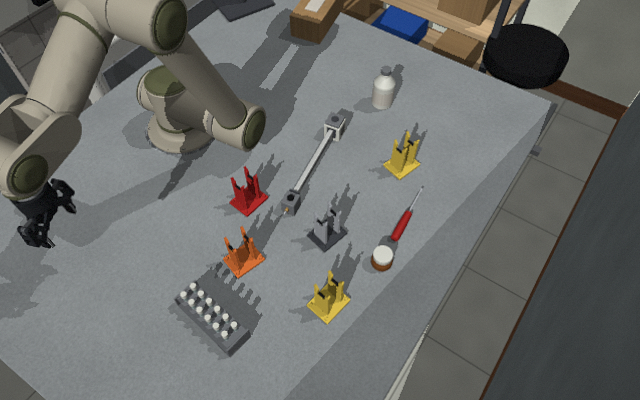

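Top view: the sampler arm runs from the drive housing (232,254) to the pump housing (330,233). Rest candidates are dark grey (333,192), red (346,270), orange (394,233), yellow (381,155) and yellow (231,180). I choose the dark steel one at (333,192), which is at (325,232) in the scene view.

```bash
python3 - <<'E'
from h import *
for n in ["top","scene"]:
    z=np.load(n+"0.npz");c=r.calibration(n);P=cloud(c,z['D']);im=z['im']
    X,Y,Z=P[...,0],P[...,1],P[...,2]
    ok=z['D']>0
    tab=ok&(abs(X-550)<150)&(abs(Y-100)<200); print(n,"table z",np.median(Z[tab]))
    b=ok&(Z>36)&(Z<62)&(X>380)&(X<520)&(Y>-20)&(Y<225)&(abs((X-449)+0.21*(Y-105))<30)
    q=P[b]; vx,vy,x0,y0=cv2.fitLine(q[:,:2].astype(np.float32),cv2.DIST_HUBER,0,.01,.01).ravel()
    print("beam",b.sum(),np.degrees(np.arctan2(vy,vx)),x0,y0,np.median(q[:,2]))
    d=np.array([vx,vy])*np.sign(vy)
    s=ok&(Z>15)&(Z<90)&(abs((X-x0)*d[1]-(Y-y0)*d[0])<35)&(abs((Y-100))<250)
    al=(P[s][:,:2]-[x0,y0])@d; zz=P[s][:,2]
    hi=al[zz>60]; print("high part (drive) along:",np.percentile(hi,[2,50,98])," all:",np.percentile(al,[.5,99.5]))
    print("drive ctr est",[x0,y0]+d*np.median(hi))
    # rest
    m=ok&(abs(X-625)<80)&(abs(Y+65)<80)
    base=m&(Z>5)&(Z<16); top=m&(Z>85)&(Z<135)
    for k,mm in (("base",base),("top",top)):
        print(k,mm.sum(),P[mm].mean(0).round(1),cv2.minAreaRect(P[mm][:,:2].astype(np.float32)))
    print(P[top][::max(1,top.sum()//25)].round(0).tolist())
    y,x=(192,333) if n=="top" else (225,328)
    cr=im[y-40:y+40,x-50:x+50,::-1]; cv2.imwrite(f"pics/{n}rest.png",cv2.resize(cr,None,fx=5,fy=5,interpolation=cv2.INTER_CUBIC))
a=[cv2.imread(f"pics/{n}rest.png") for n in("top","scene")]
cv2.imwrite("pics/rest.png",cv2.resize(np.hstack(a),(800,320)))
E
```

```text
top table z 0.8087916669331805
beam 354 -79.622635 453.68372 102.09339 50.034727004989094
high part (drive) along: [-156.40264028  155.06666594  180.5395215 ]  all: [-192.91569871  181.24837659]
drive ctr est [425.75147334 254.62358497]
base 530 [619.3 -65.9   9.4] ((625.23388671875, -65.07862854003906), (158.67526245117188, 158.40280151367188), 89.63459777832031)
top 80 [619.8 -70.6 104.3] ((619.12060546875, -69.43057250976562), (57.17747497558594, 46.22090148925781), 77.89825439453125)
[[644.0, -47.0, 121.0], [642.0, -50.0, 118.0], [637.0, -96.0, 119.0], [637.0, -50.0, 109.0], [633.0, -102.0, 124.0], [636.0, -51.0, 92.0], [634.0, -44.0, 91.0], [632.0, -94.0, 91.0], [630.0, -44.0, 92.0], [627.0, -93.0, 104.0], [626.0, -44.0, 98.0], [626.0, -97.0, 89.0], [624.0, -47.0, 94.0], [623.0, -97.0, 90.0], [620.0, -47.0, 99.0], [619.0, -97.0, 96.0], [617.0, -47.0, 93.0], [617.0, -97.0, 89.0], [614.0, -47.0, 92.0], [612.0, -96.0, 96.0], [610.0, -90.0, 94.0], [604.0, -43.0, 125.0], [604.0, -37.0, 100.0], [601.0, -89.0, 115.0], [597.0, -89.0, 118.0], [594.0, -88.0, 123.0], [593.0, -89.0, 104.0]]
[... 408 characters left out ...]
239257812, -69.70677947998047), (60.3377685546875, 50.31666564941406), 77.93183135986328)
[[604.0, -39.0, 127.0], [608.0, -36.0, 117.0], [604.0, -43.0, 107.0], [612.0, -42.0, 108.0], [608.0, -45.0, 98.0], [617.0, -44.0, 100.0], [592.0, -87.0, 123.0], [642.0, -48.0, 118.0], [620.0, -48.0, 92.0], [649.0, -53.0, 125.0], [638.0, -51.0, 108.0], [601.0, -87.0, 116.0], [648.0, -47.0, 107.0], [639.0, -52.0, 98.0], [604.0, -91.0, 113.0], [600.0, -95.0, 111.0], [649.0, -48.0, 93.0], [649.0, -46.0, 86.0], [602.0, -93.0, 94.0], [611.0, -92.0, 96.0], [617.0, -91.0, 96.0], [613.0, -96.0, 93.0], [611.0, -97.0, 88.0], [636.0, -95.0, 108.0], [622.0, -99.0, 90.0], [630.0, -100.0, 94.0], [634.0, -102.0, 90.0]]
```

View pics/rest.png

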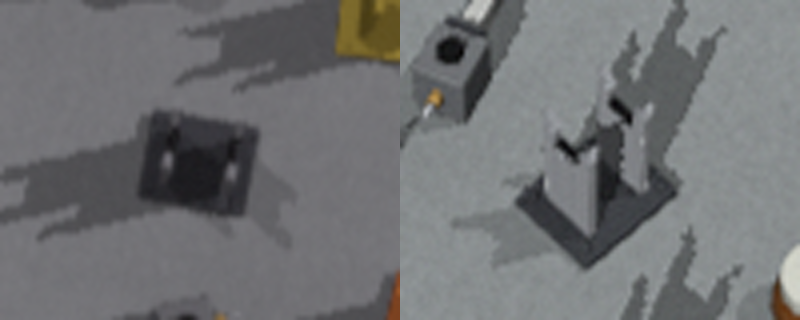

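The crop confirms the rest: a dark steel base with two grey steel forks and black rollers, centred near (620,-70) with its axis at a yaw of about 78°. The beam's middle is near (454,101), yaw about 100°. Next I hover over the beam.

```bash
cat >> h.py <<'E'
from scipy.spatial.transform import Rotation as Ro
def go(x,y,z,yaw):
    s=r.observe();q=s['tool_rot'];R=Ro.from_quat(q,scalar_first=True).as_matrix()
    y0=np.degrees(np.arctan2(R[1,0],R[0,0]))
    t=-((yaw-y0+180)%360-180)
    print("linear",(R.T@(np.array([x,y,z])-s['ee_pos'])).round(1),"turn",round(t,2),"yaw now",round(y0,2))
E
python3 -c "
from h import *
go(449.7,127.6,200,100.3)"
```

```text
linear [ 466.  -513.4  103.9] turn -79.97 yaw now 20.33
```

drive_tool(
  deltas=[
    {"hand": 1, "linear": [233, -257, 0], "turn": -40},
    {"hand": 1, "linear": [233, -257, 0], "turn": -40},
    {"hand": 1, "linear": [233, -257, 0], "turn": -40},
    {"hand": 1, "linear": [233, -257, 0], "turn": -40},
    {"hand": 1, "linear": [233, -257, 0], "turn": -40},
    {"hand": 1, "linear": [466, -513, 50], "turn": -80},
    {"hand": 1, "linear": [466, -513, 50], "turn": -80},
    {"hand": 1, "linear": [466, -513, 50], "turn": -80},
    {"hand": 1, "linear": [466, -513, 104], "turn": -80},
    {"hand": 1, "linear": [466, -513, 104], "turn": -80},
    {"hand": 1, "linear": [466, -513, 104], "turn": -80},
    {"hand": 1, "linear": [466, -513, 104], "turn": -80},
    {"hand": 1, "linear": [466, -513, 104], "turn": -80},
    {"hand": 1, "linear": [466, -513, 104], "turn": -80},
    {"hand": 1, "linear": [466, -513, 104], "turn": -80},
    {"hand": 1, "linear": [466, -513, 104], "turn": -80},
    {"hand": 1, "linear": [466, -513, 104], "turn": -80},
    {"hand": 1, "linear": [466, -513, 104], "turn": -80},
  ],
)

```text
clock: 2.9
ee_pos: [449.7, 126.0, 200.5]
tool_rot: [0.0, 0.641, 0.767, 0.0]
wrist_force: [0.1, 0.5, -0.5]
width: 85.4
finger_force: 0.0
```

```bash
python3 - <<'E'
from h import *
c=r.calibration("wrist"); im,D=r.get_image("wrist"); cv2.imwrite("pics/w1.png",im[...,::-1])
P=cloud(c,D);X,Y,Z=np.moveaxis(P,-1,0);ok=D>0
b=ok&(Z>44)&(Z<56)&(abs((X-449)+0.18*(Y-128))<30)&(Y>0)&(Y<220)
q=P[b]; print(b.sum())
if b.sum()>30:
    q=q[:,:2].astype(np.float32);vx,vy,x0,y0=cv2.fitLine(q,cv2.DIST_HUBER,0,.01,.01).ravel()
    print(np.degrees(np.arctan2(vy,vx)),"x at y=126:",x0+(126-y0)*vx/vy,np.percentile(q[:,1],[1,99]))
    print(cv2.minAreaRect(q))
h=ok&(Z>62)&(Z<80)&(Y>180); 
if h.sum()>20: print("drive",h.sum(),cv2.minAreaRect(P[h][:,:2].astype(np.float32)))
E
```

```text
4915
-79.77259 x at y=126: 450.71976 [ 10.29986525 218.53114899]
((453.2129211425781, 113.59961700439453), (14.033199310302734, 218.25778198242188), 10.287266731262207)
drive 3507 ((523.2588500976562, 249.44813537597656), (239.27178955078125, 27.456132888793945), 4.049543380737305)
```

View pics/w1.png

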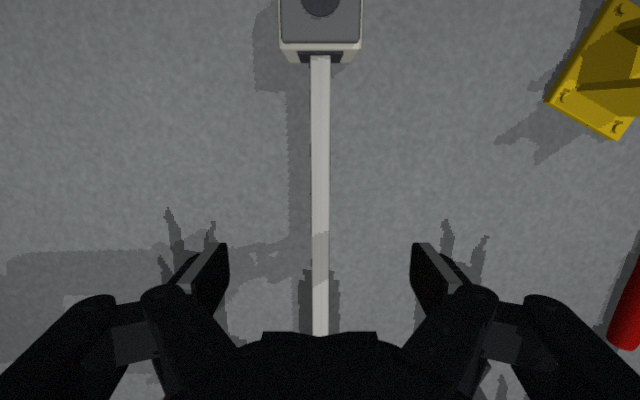

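The wrist view shows the beam running up the middle (column 320) between the open fingers, with the drive housing at the top. It is aligned to within 1 mm, so I go down and grip.

drive_tool(
  deltas=[
    {"hand": 1, "linear": [0, 1, 40], "turn": 0},
    {"hand": 1, "linear": [0, 1, 80], "turn": 0},
    {"hand": 1, "linear": [0, 1, 109], "turn": 0},
    {"hand": 1, "linear": [0, 1, 109], "turn": 0},
    {"hand": 0.3, "linear": [0, 1, 109], "turn": 0},
    {"hand": 0, "linear": [0, 1, 109], "turn": 0},
    {"hand": 0, "linear": [0, 1, 109], "turn": 0},
    {"hand": 0, "linear": [0, 1, 109], "turn": 0},
    {"hand": 0, "linear": [0, 1, 109], "turn": 0},
    {"hand": 0, "linear": [0, 1, 109], "turn": 0},
    {"hand": 0, "linear": [0, 1, 109], "turn": 0},
    {"hand": 0, "linear": [0, 1, 109], "turn": 0},
  ],
  newtons=100,
)

```text
clock: 4.15
ee_pos: [450.9, 127.4, 91.8]
tool_rot: [0.0, 0.641, 0.768, 0.0]
wrist_force: [-2.2, -0.5, 8.8]
width: 12.6
finger_force: 98.7
```

```bash
python3 -c "
from h import *
s=r.observe();print({k:np.round(s[k],3) for k in ('clock','ee_pos','wrist_force','torque','width','finger_force')})"
```

```text
{'clock': np.float64(4.15), 'ee_pos': array([450.909, 127.42 ,  91.766]), 'wrist_force': array([-2.201, -0.472,  8.756]), 'torque': array([-0.075,  0.401, -0.063]), 'width': np.float64(12.557), 'finger_force': np.float64(98.653)}
```

drive_tool(
  deltas=[
    {"hand": 0, "linear": [0, 0, -3], "turn": 0},
    {"hand": 0, "linear": [0, 0, -6], "turn": 0},
    {"hand": 0, "linear": [0, 0, -8], "turn": 0},
    {"hand": 0, "linear": [0, 0, -8], "turn": 0},
    {"hand": 0, "linear": [0, 0, -8], "turn": 0},
    {"hand": 0, "linear": [0, 0, -8], "turn": 0},
    {"hand": 0, "linear": [0, 0, -8], "turn": 0},
  ],
)

```text
clock: 4.85
ee_pos: [450.8, 127.4, 98.8]
tool_rot: [-0.0, 0.641, 0.768, -0.0]
wrist_force: [0.6, 0.2, -6.0]
width: 12.7
finger_force: 97.4
```

```bash
python3 - <<'E'
from h import *
s=r.observe();print({k:np.round(s[k],3) for k in ('clock','ee_pos','tool_rot','wrist_force','torque','width','finger_force')})
u=np.array([-.178,.984]); t=s['torque']; W=-s['wrist_force'][2]
# M = d u x (-W z): Mx=-W*d*uy, My=W*d*ux
print("W",W,"d mm", 1000*(t[0]*-u[1]+t[1]*u[0])/W)
c=r.calibration("scene"); im,D=r.get_image("scene"); cv2.imwrite("pics/s1.png",cv2.resize(im[90:260,240:440,::-1],None,fx=4,fy=3.5))
E
```

```text
{'clock': np.float64(4.85), 'ee_pos': array([450.759, 127.393,  98.809]), 'tool_rot': array([-0.   ,  0.641,  0.768, -0.   ]), 'wrist_force': array([ 0.611,  0.208, -5.99 ]), 'torque': array([0.183, 0.038, 0.023]), 'width': np.float64(12.724), 'finger_force': np.float64(97.404)}
W 5.990263683324624 d mm -31.167816729379915
```

View pics/s1.png

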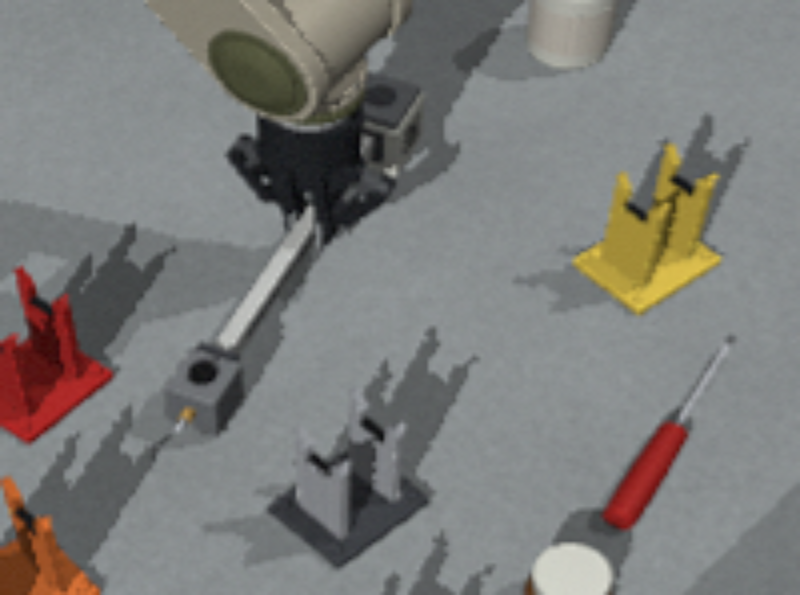

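Force 6 N and moment 0.18 N m put the balance point about 31 mm towards the pump end, if the arm hung freely. I set it down and regrip there.

drive_tool(
  deltas=[
    {"hand": 0, "linear": [0, 0, 4], "turn": 0},
    {"hand": 0, "linear": [0, 0, 8], "turn": 0},
    {"hand": 0, "linear": [0, 0, 8], "turn": 0},
    {"hand": 0.5, "linear": [0, 0, 8], "turn": 0},
    {"hand": 0.5, "linear": [0, 0, 8], "turn": 0},
    {"hand": 0.5, "linear": [0, 0, 8], "turn": 0},
    {"hand": 0.5, "linear": [-16, 0, 8], "turn": 0},
    {"hand": 0.5, "linear": [-32, 0, 8], "turn": 0},
    {"hand": 0.5, "linear": [-32, 0, 8], "turn": 0},
    {"hand": 0, "linear": [-32, 0, 8], "turn": 0},
    {"hand": 0, "linear": [-32, 0, 8], "turn": 0},
    {"hand": 0, "linear": [-32, 0, 8], "turn": 0},
    {"hand": 0, "linear": [-32, 0, 8], "turn": 0},
    {"hand": 0, "linear": [-32, 0, 8], "turn": 0},
    {"hand": 0, "linear": [-32, 0, 4], "turn": 0},
    {"hand": 0, "linear": [-32, 0, 0], "turn": 0},
    {"hand": 0, "linear": [-32, 0, 0], "turn": 0},
    {"hand": 0, "linear": [-32, 0, 0], "turn": 0},
    {"hand": 0, "linear": [-32, 0, 0], "turn": 0},
  ],
)

```text
clock: 6.8
ee_pos: [456.4, 95.9, 98.8]
tool_rot: [-0.0, 0.641, 0.768, -0.0]
wrist_force: [0.5, 0.7, -5.6]
width: 12.9
finger_force: 97.5
```

```bash
python3 - <<'E'
from h import *
s=r.observe();print({k:np.round(s[k],3) for k in ('clock','ee_pos','tool_rot','wrist_force','torque','width','finger_force')})
u=np.array([-.178,.984]); t=s['torque']; W=-s['wrist_force'][2]
print("W",W,"d mm", 1000*(t[0]*-u[1]+t[1]*u[0])/W)
E
```

```text
{'clock': np.float64(6.8), 'ee_pos': array([456.425,  95.857,  98.756]), 'tool_rot': array([-0.   ,  0.641,  0.768, -0.   ]), 'wrist_force': array([ 0.45 ,  0.718, -5.556]), 'torque': array([ 0.025, -0.003, -0.026]), 'width': np.float64(12.898), 'finger_force': np.float64(97.486)}
W 5.556196847988676 d mm -4.25469953021552
```

The balance is within about 4 mm of the grip, and the weight reads the same, so the arm was hanging freely both times. I lift it well clear and hold.

drive_tool(
  deltas=[
    {"hand": 0, "linear": [0, 0, -10], "turn": 0},
    {"hand": 0, "linear": [0, 0, -30], "turn": 0},
    {"hand": 0, "linear": [0, 0, -60], "turn": 0},
    {"hand": 0, "linear": [0, 0, -90], "turn": 0},
    {"hand": 0, "linear": [0, 0, -120], "turn": 0},
    {"hand": 0, "linear": [0, 0, -140], "turn": 0},
    {"hand": 0, "linear": [0, 0, -146], "turn": 0},
    {"hand": 0, "linear": [0, 0, -146], "turn": 0},
    {"hand": 0, "linear": [0, 0, -146], "turn": 0},
    {"hand": 0, "linear": [0, 0, -146], "turn": 0},
    {"hand": 0, "linear": [0, 0, -146], "turn": 0},
    {"hand": 0, "linear": [0, 0, -146], "turn": 0},
    {"hand": 0, "linear": [0, 0, -146], "turn": 0},
    {"hand": 0, "linear": [0, 0, -146], "turn": 0},
    {"hand": 0, "linear": [0, 0, -146], "turn": 0},
    {"hand": 0, "linear": [0, 0, -146], "turn": 0},
    {"hand": 0, "linear": [0, 0, -146], "turn": 0},
    {"hand": 0, "linear": [0, 0, -146], "turn": 0},
  ],
)

```text
clock: 8.6
ee_pos: [456.5, 95.9, 244.9]
tool_rot: [0.0, 0.641, 0.768, 0.0]
wrist_force: [0.3, 0.3, -5.9]
width: 12.4
finger_force: 98.1
```

```bash
cat > chk.py <<'E'
from h import *
import sys
s=r.observe();print({k:np.round(s[k],3) for k in ('clock','ee_pos','tool_rot','wrist_force','torque','width')})
p=s['ee_pos']; R=Ro.from_quat(s['tool_rot'],scalar_first=True).as_matrix(); u=R[:2,0]
W=-s['wrist_force'][2]; t=s['torque']; print("d mm",1000*(-t[0]*u[1]+t[1]*u[0])/W)
for n in ("wrist","scene","top"):
    c=r.calibration(n); im,D=r.get_image(n); cv2.imwrite(f"pics/{n}_{sys.argv[1]}.png",im[...,::-1])
    P=cloud(c,D); a=(P[...,:2]-p[:2])@u; l=(P[...,:2]-p[:2])@R[:2,1]
    zt=p[2]-67.8+26
    m=(D>0)&(abs(l)<5)&(abs(P[...,2]-zt)<15)&(abs(a)<125)&(abs(a)>20)
    if m.sum()>20:
        k=np.polyfit(a[m],P[...,2][m],1); kl=np.polyfit(a[m],l[m],1)
        print(n,m.sum(),"a range",a[m].min(),a[m].max(),"slope deg",np.degrees(np.arctan(k[0])),"z at0",k[1],"expected",zt,"lat",kl)
E
python3 chk.py a; python3 -c "
from h import *
go(620,-70,244,77.9)"
```

```text
{'clock': np.float64(8.6), 'ee_pos': array([456.542,  95.922, 244.93 ]), 'tool_rot': array([0.   , 0.641, 0.768, 0.   ]), 'wrist_force': array([ 0.285,  0.325, -5.864]), 'torque': array([ 0.041, -0.004, -0.022]), 'width': np.float64(12.446)}
d mm -6.753933279778861
wrist 6962 a range -27.692940699235457 102.85270560404717 slope deg -0.08283604798530363 z at0 204.99422850471112 expected 203.13013344161658 lat [ 0.00012635 -0.00744315]
scene 145 a range -124.79066711224905 124.36708590140816 slope deg -0.22676072033720396 z at0 205.62613127688846 expected 203.13013344161658 lat [0.00027882 0.0962599 ]
top 91 a range -124.77587721258762 124.26660137846797 slope deg 0.07637424183803039 z at0 204.0979322187833 expected 203.13013344161658 lat [-0.00061773 -0.12906513]
linear [-192.5  131.1    0.9] turn 22.43 yaw now 100.33
```

Level to 0.2°. I move over the rest.

drive_tool(
  deltas=[
    {"hand": 0, "linear": [-8, 5, 0], "turn": 1},
    {"hand": 0, "linear": [-22, 15, 0], "turn": 3},
    {"hand": 0, "linear": [-42, 29, 0], "turn": 5},
    {"hand": 0, "linear": [-65, 44, 0], "turn": 7.5},
    {"hand": 0, "linear": [-90, 61, 0], "turn": 10.5},
    {"hand": 0, "linear": [-115, 78, 0], "turn": 13.5},
    {"hand": 0, "linear": [-140, 95, 0], "turn": 16.5},
    {"hand": 0, "linear": [-162, 110, 0], "turn": 19},
    {"hand": 0, "linear": [-178, 121, 0], "turn": 21},
    {"hand": 0, "linear": [-187, 129, 0], "turn": 22},
    {"hand": 0, "linear": [-190, 131, 0], "turn": 22.4},
    {"hand": 0, "linear": [-190, 131, 0], "turn": 22.4},
    {"hand": 0, "linear": [-190, 131, 0], "turn": 22.4},
    {"hand": 0, "linear": [-190, 131, 0], "turn": 22.4},
  ],
)

```text
clock: 10.15
ee_pos: [619.2, -67.2, 245.0]
tool_rot: [-0.0, 0.777, 0.629, -0.0]
wrist_force: [-0.6, 0.6, -5.6]
width: 12.5
finger_force: 98.0
```

```bash
python3 chk.py b; python3 - <<'E'
from h import *
s=r.observe();p=s['ee_pos']
R=Ro.from_quat(s['tool_rot'],scalar_first=True).as_matrix()
for n in ("wrist","scene","top"):
    c=r.calibration(n); im,D=r.get_image(n);P=cloud(c,D)
    m=(D>0)&(np.hypot(P[...,0]-620,P[...,1]+70)<48)&(P[...,2]>60)&(P[...,2]<130)
    if m.sum()<30: print(n,m.sum()); continue
    a=(P[m]-p)@R; print(n,m.sum(),"rel tool x",np.percentile(a[:,0],[1,10,25,50,75,90,99]).round(1),"y",np.percentile(a[:,1],[1,10,50,90,99]).round(1),cv2.minAreaRect(P[m][:,:2].astype(np.float32)))
for n in("wrist","top"):
  pass
E
```

```text
{'clock': np.float64(10.15), 'ee_pos': array([619.196, -67.173, 245.041]), 'tool_rot': array([-0.   ,  0.777,  0.629, -0.   ]), 'wrist_force': array([-0.557,  0.563, -5.56 ]), 'torque': array([ 0.022, -0.054,  0.007]), 'width': np.float64(12.497)}
d mm -5.910918794262105
wrist 6969 a range -27.68681847161336 102.8892653191038 slope deg -0.05985519912002021 z at0 205.0245257733823 expected 203.24098876941628 lat [ 6.54932030e-05 -5.17610194e-03]
scene 254 a range -122.08516394950236 124.45284381725553 slope deg 0.1654017758120317 z at0 205.2171066410506 expected 203.24098876941628 lat [-0.0018865   0.48613437]
top 89 a range -122.7212659670853 124.6293152854381 slope deg -0.14804111176948506 z at0 203.66736303756693 expected 203.24098876941628 lat [-1.74988972e-04 -8.54861064e-01]
wrist 1036 rel tool x [-24.9 -24.6 -24.2  22.3  25.5  25.7  25.8] y [-21.2 -18.6  17.8  24.7  26.9] ((622.33837890625, -67.44198608398438), (51.14117431640625, 49.25809097290039), 77.74040222167969)
scene 318 rel tool x [-31.7 -30.4 -29.5  -2.9  20.2  22.2  26. ] y [-20.8 -16.4   4.   24.   26.1] ((621.0577392578125, -69.74884033203125), (59.22171401977539, 49.041847229003906), 77.62692260742188)
top 41 rel tool x [-30.  -28.4 -25.9 -22.   22.8  24.9  26.2] y [-22.5 -21.3 -13.5  -3.6  -0.1] ((607.8409423828125, -66.7654037475586), (56.52761459350586, 22.473129272460938), 77.99080657958984)
```

View pics/wrist_b.png

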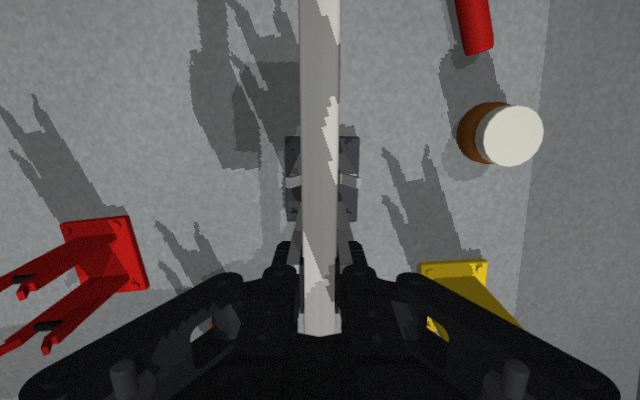

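The wrist view shows the beam above the dark rest (320,180), with the jar, red rest and yellow rest clear. The forks are 2.8 mm off in tool y and the seat is 2.8 mm behind the grip, which nearly centres the balance point. I shift sideways and lower.

drive_tool(
  deltas=[
    {"hand": 0, "linear": [0, 1.5, 5], "turn": 0.2},
    {"hand": 0, "linear": [0, 2.8, 15], "turn": 0.2},
    {"hand": 0, "linear": [0, 2.8, 28], "turn": 0.2},
    {"hand": 0, "linear": [0, 2.8, 40], "turn": 0.2},
    {"hand": 0, "linear": [0, 2.8, 50], "turn": 0.2},
    {"hand": 0, "linear": [0, 2.8, 58], "turn": 0.2},
    {"hand": 0, "linear": [0, 2.8, 65], "turn": 0.2},
    {"hand": 0, "linear": [0, 2.8, 71], "turn": 0.2},
    {"hand": 0, "linear": [0, 2.8, 75], "turn": 0.2},
    {"hand": 0, "linear": [0, 2.8, 77], "turn": 0.2},
    {"hand": 0, "linear": [0, 2.8, 77], "turn": 0.2},
    {"hand": 0, "linear": [0, 2.8, 77], "turn": 0.2},
  ],
)

```text
clock: 11.65
ee_pos: [622.4, -68.2, 168.3]
tool_rot: [0.0, 0.779, 0.627, 0.0]
wrist_force: [-0.4, -0.7, -5.7]
width: 12.4
finger_force: 98.0
```

drive_tool(
  deltas=[
    {"hand": 0, "linear": [0, 0, 1], "turn": 0},
    {"hand": 0, "linear": [0, 0, 2], "turn": 0},
    {"hand": 0, "linear": [0, 0, 3], "turn": 0},
    {"hand": 0, "linear": [0, 0, 3], "turn": 0},
    {"hand": 0, "linear": [0, 0, 3], "turn": 0},
  ],
)

```text
clock: 12.15
ee_pos: [622.2, -68.1, 164.9]
tool_rot: [-0.0, 0.779, 0.627, 0.0]
wrist_force: [-0.6, -0.4, -6.1]
width: 12.5
finger_force: 98.0
```

drive_tool(
  deltas=[
    {"hand": 0, "linear": [0, 0, 0.7], "turn": 0},
    {"hand": 0, "linear": [0, 0, 1.4], "turn": 0},
    {"hand": 0, "linear": [0, 0, 2], "turn": 0},
    {"hand": 0, "linear": [0, 0, 2], "turn": 0},
    {"hand": 0, "linear": [0, 0, 2], "turn": 0},
  ],
)

```text
clock: 12.65
ee_pos: [622.2, -68.1, 162.9]
tool_rot: [-0.0, 0.779, 0.627, -0.0]
wrist_force: [0.6, 0.7, -4.6]
width: 12.7
finger_force: 98.0
```

drive_tool(
  deltas=[
    {"hand": 0, "linear": [0, 0, 0.5], "turn": 0},
    {"hand": 0, "linear": [0, 0, 1], "turn": 0},
    {"hand": 0, "linear": [0, 0, 1], "turn": 0},
    {"hand": 0, "linear": [0, 0, 1], "turn": 0},
  ],
)

```text
clock: 13.05
ee_pos: [622.3, -68.1, 162.1]
tool_rot: [0.0, 0.779, 0.627, 0.0]
wrist_force: [-0.5, 0.7, -3.5]
width: 12.7
finger_force: 98.3
```

```bash
python3 chk.py c
```

```text
{'clock': np.float64(13.05), 'ee_pos': array([622.257, -68.091, 162.1  ]), 'tool_rot': array([0.   , 0.779, 0.627, 0.   ]), 'wrist_force': array([-0.492,  0.732, -3.51 ]), 'torque': array([0.043, 0.091, 0.03 ]), 'width': np.float64(12.667)}
d mm -6.376823183778248
wrist 6955 a range -28.20618599841723 102.69323155176387 slope deg -0.0335583378129706 z at0 122.04267040618218 expected 120.2996816932936 lat [-0.00033384  0.02577459]
scene 244 a range -124.93479566828282 124.91795152966411 slope deg -0.1346759014633082 z at0 121.75270255128316 expected 120.2996816932936 lat [-0.00104914  0.4656811 ]
top 80 a range -124.02923640015194 124.33858474111608 slope deg -0.1315595420032201 z at0 120.15422434463244 expected 120.2996816932936 lat [-5.83538609e-04 -8.44389487e-01]
```

Touching down: 2 N is transferred and the beam top is at 121 mm, as it must be. I lower a hair more, ease the grip and open slightly.

drive_tool(
  deltas=[
    {"hand": 0, "linear": [0, 0, 0.8], "turn": 0},
    {"hand": 0, "linear": [0, 0, 0.8], "turn": 0},
    {"hand": 0, "linear": [0, 0, 0.8], "turn": 0},
  ],
  newtons=30,
)

```text
clock: 13.5
ee_pos: [622.3, -68.1, 162.0]
tool_rot: [0.0, 0.779, 0.627, 0.0]
wrist_force: [-4.0, 0.3, 6.9]
width: 12.7
finger_force: 99.7
```

drive_tool(
  deltas=[
    {"hand": 0.2, "linear": [0, 0, 0], "turn": 0},
    {"hand": 0.22, "linear": [0, 0, 0], "turn": 0},
    {"hand": 0.25, "linear": [0, 0, 0], "turn": 0},
    {"hand": 0.25, "linear": [0, 0, 0], "turn": 0},
    {"hand": 0.25, "linear": [0, 0, 0], "turn": 0},
    {"hand": 0.25, "linear": [0, 0, 0], "turn": 0},
    {"hand": 0.25, "linear": [0, 0, 0], "turn": 0},
  ],
)

```text
clock: 14.2
ee_pos: [622.3, -68.1, 161.1]
tool_rot: [0.0, 0.779, 0.627, 0.0]
wrist_force: [0.0, 0.1, 0.0]
width: 21.3
finger_force: 0.0
```

```bash
python3 chk.py d
```

```text
{'clock': np.float64(14.2), 'ee_pos': array([622.25 , -68.107, 161.126]), 'tool_rot': array([0.   , 0.779, 0.627, 0.   ]), 'wrist_force': array([0.029, 0.137, 0.049]), 'torque': array([-0.012, -0.003, -0.009]), 'width': np.float64(21.343)}
d mm -231.14397838317421
wrist 7020 a range -27.02024498080197 102.50306675492276 slope deg -0.049169753250689334 z at0 122.02677215600879 expected 119.32603587675426 lat [ 0.00024711 -0.00943429]
scene 229 a range -121.7292399738152 124.26305093712467 slope deg -0.05146703438212478 z at0 121.84665019413728 expected 119.32603587675426 lat [-0.00261738  0.45165224]
top 77 a range -124.5467568348625 124.49277317715516 slope deg 0.07919655202423387 z at0 120.34274635539091 expected 119.32603587675426 lat [-0.0006151  -0.60608734]
```

The arm stays level when let go. I open more, withdraw straight up and check.

drive_tool(
  deltas=[
    {"hand": 0.35, "linear": [0, 0, 0], "turn": 0},
    {"hand": 0.45, "linear": [0, 0, 0], "turn": 0},
    {"hand": 0.45, "linear": [0, 0, 0], "turn": 0},
    {"hand": 0.45, "linear": [0, 0, 0], "turn": 0},
    {"hand": 0.45, "linear": [0, 0, -10], "turn": 0},
    {"hand": 0.45, "linear": [0, 0, -25], "turn": 0},
    {"hand": 0.45, "linear": [0, 0, -45], "turn": 0},
    {"hand": 0.45, "linear": [0, 0, -75], "turn": 0},
    {"hand": 0.45, "linear": [0, 0, -110], "turn": 0},
    {"hand": 0.45, "linear": [0, 0, -140], "turn": 0},
    {"hand": 0.45, "linear": [0, 0, -150], "turn": 0},
    {"hand": 0.45, "linear": [0, 0, -150], "turn": 0},
    {"hand": 0.45, "linear": [0, 0, -150], "turn": 0},
    {"hand": 0.45, "linear": [0, 0, -150], "turn": 0},
  ],
)

```text
clock: 15.75
ee_pos: [622.0, -68.1, 309.4]
tool_rot: [-0.001, 0.779, 0.627, -0.001]
wrist_force: [-1.1, 0.1, -0.0]
width: 38.3
finger_force: 0.0
```

```bash
sed -i "s/zt=p\[2\]-67.8+26/zt=121 if len(sys.argv)>2 else p[2]-67.8+26/" chk.py; python3 chk.py e 1
python3 -c "
import cv2
a=cv2.imread('pics/scene_e.png')[80:340,170:490];cv2.imwrite('pics/e.png',cv2.resize(a,None,fx=2.3,fy=2.3))"
```

```text
{'clock': np.float64(15.75), 'ee_pos': array([621.953, -68.074, 309.384]), 'tool_rot': array([-0.001,  0.779,  0.627, -0.001]), 'wrist_force': array([-1.098,  0.145, -0.024]), 'torque': array([-0.009,  0.051,  0.009]), 'width': np.float64(38.335)}
d mm 837.945732420556
wrist 2648 a range -124.94475070171501 124.93578221250802 slope deg -0.052237988238679554 z at0 122.04931623072865 expected 121 lat [ 4.14784879e-07 -1.00315749e-02]
scene 260 a range -124.84111880040098 123.58719476940723 slope deg -0.15593637635992272 z at0 122.11187228221715 expected 121 lat [-1.09555251e-04  3.79073163e-01]
top 140 a range -124.47884296614234 124.76854478332194 slope deg 0.14099067262342932 z at0 120.39846894636685 expected 121 lat [-0.00106953 -0.61117216]
```

View pics/e.png

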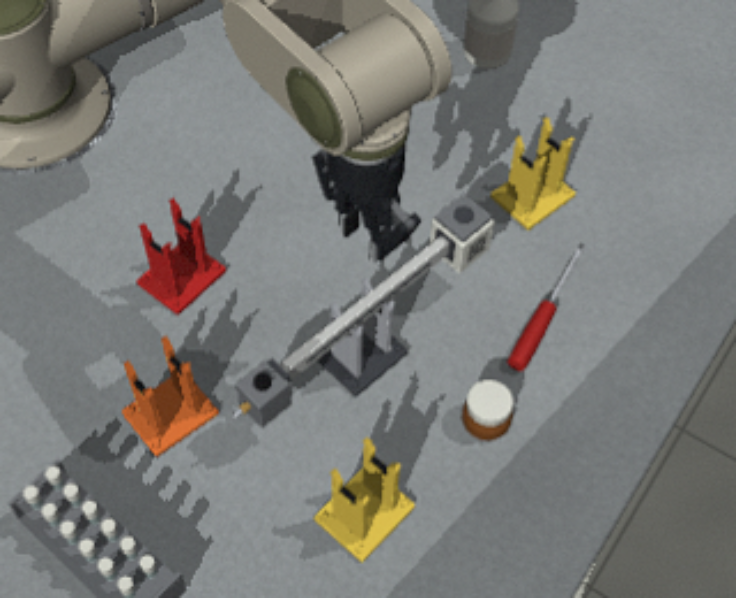

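The sampler arm lies level in both forks of the steel rest (at about (365,340) in the crop), the gripper is clear, and the bystanders have not moved.

```bash
python3 -c "
from rig import r
print(r.close_job())"
```

```text
the job is handed in; nothing more can be done
None
```

The sampler arm lies level on the dark steel rest's two rollers, gripper clear and bystanders unmoved, and I handed the job in at about 16 s of the 54 s allowed; no verdict came back.

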